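Start the purge filter on a particle counter's inlet

TASK

Fit the purge filter - the ribbed white cap with the steel hose stem on top - to the threaded inlet on the white counter in front of you: lift it out of the tray by its stem, stand it on the inlet and let go. The stem only swivels, so take the filter again by its ribbed rim, turn it backwards (counter-clockwise from above) until the thread clicks and it drops, then forwards (clockwise) until it is fully home, and let go. Leave the other two fittings undisturbed in the tray.

Things in the scene. Friction and masses are not known exactly. Their poses are not given: they have to be found in the camera images.
- filter: Purge filter, loose, 0.1 to 0.2 kg: round ribbed white plastic cap, 54 mm in diameter, 33 mm high, open below, with an upright steel hose stem on top. Origin: centre of the underside; z is its axis, up. Hidden inside, 2 mm above the underside, are three lugs 120 degrees apart (one along its own +x), reaching in to 16 mm from the axis.
- stem (a point): Grip point on the filter's hose stem, on its axis, 55 mm above the filter's origin (fingertips 20 mm lower would just clear the cap's top). Stem: 14 mm in diameter, from 33 to 63 mm above the filter's origin. It swivels freely on the cap: it lifts the filter but cannot turn it.
- rim (a point): Point on the filter's axis 20 mm above its origin: the height at which to grip its ribbed rim, 54 mm across in any direction, to turn it; the stem then stands up between the fingers, to 43 mm above this point. A gripped filter does not fall by itself: press down lightly (3 to 6 N) while turning back, follow it down while turning forwards.
- inlet (a point): Axis of the threaded inlet, a steel neck 40 mm wide on the counter's deck, at its flat top face (28 mm above the deck). A nose 30 mm wide, tapering to 18, rises 10 mm above. A filter stood on it usually rests with its lugs on this face, origin 2 mm below this point (up to 2 mm above if a lug perches on a tooth); turned clockwise from there it jams on the teeth within a quarter turn.
- clicked (a point): On the inlet's axis, 11.5 mm below the top face: where the filter's origin lies once the lugs have dropped through the face's notches, a 9.5 mm drop, after 0 to 1.7 rad counter-clockwise (now and then at once when put down). A stop then blocks turning further back; torque held against it pins the lugs, so ease off to let it drop. Notches: 0, 120, 240 degrees from this point's +x.
- home (a point): On the inlet's axis, 15 mm below the top face: where the filter's origin lies when fully home. Right-handed thread: from the back stop, clockwise, the filter sinks 3.5 mm between about 12 and 60 degrees of turn, then sits level; hard stop at about 90 degrees. 70 to 85 degrees is a good turn.
- counter: The white particle counter that bears the inlet, fixed: 240 mm along its x, 200 mm along its y, flat deck 110 mm above the bench, blue screen panel on its -x face. Origin: centre of its underside. The inlet's axis is at x = -30 mm, y = +30 mm.
- tray: Aluminium tray, fixed, 72 mm along its x, 206 mm along its y, walls 34 mm high. Origin: centre of its underside. Three square pockets in a row along its y, 67 mm apart, about 62 mm wide, floor 5 mm up, hold the filter and two other fittings in any order. The rim is too near the walls to be taken there; close the fingers on the stem along the tray's x, where no neighbour stands.
- blank: Blanking cap, loose: like the filter's cap, 54 mm in diameter and 33 mm high, but without a stem. Origin: centre of the underside. Stays in its pocket.
- horn: Steel sampling horn, loose, 42 mm in diameter and 63 mm high, waisted, wide mouth upward. Origin: centre of the underside. Stays in its pocket.
There are look-alikes about, which are no part of the job. What is shaped like the filter but green is not meant.

How it is judged:
By the outcome, as a careful person would: the job done as asked, in the order asked, and still so for the second after the job is handed in, with the robot touching nothing.
It also fails if it takes over 51 s, if anything falls off the work surface, if the arm or the gripper's body presses on something with over 40 N, if the wrist force passes 120 N, or if a joint passes its speed limit or range.

ROBOT

A 6-joint arm with a two-finger parallel gripper is mounted at the origin on the work surface. World frame = base frame: x ahead of the robot, y to its left, z up, the work surface at z = 0. Lengths are in m, angles in rad, forces in N, time in s.
With the tool pointing down it reaches from about 0.375 to 0.825 m from the base axis. Payload 5.5 kg.
Tool frame: the origin (TCP) lies midway between the tips of the shut fingers; the grasp point (between the pads) lies 19 mm behind it; x points along the fingers, z is the direction in which the jaws open and shut, and the axes are right-handed (so a half turn about x gives the same grasp; the last joint's range is limited). The gripper opens to 85 mm and grips with 20 to 120 N. Pads are 22 mm wide; open, the fingers measure 114 mm over their backs; the gripper's body (76 mm by 85 mm) begins 54 mm behind the grasp point. The pads swing forward as they close: fully open they stand 13 mm farther back than shut.
Start: joints at [-1.167, 0.314, -0.047, 1.21, 0, 1.571], TCP at [0.236, -0.552, 0.231] pointing down, gripper open.
Joint ranges: [-2.67, 2.67], [-0.69, 1.73], [-1.03, 1.25], [-2.08, 2.16], [-1.42, 1.45], [-3.14, 3.14]. Speed limits (rad/s): [2.39, 2.39, 3.01, 3.14, 3.14, 3.14].

INTERFACE

Orientations are given as a unit quaternion [x, y, z, w].
In Python, from station import bot gives the robot as it stands.
- The arm moves only by the shell command python3 -m crank 'ROWS'. ROWS is JSON, a list of rows, each an object with "dp": the shift along the tool's x, y, z in m, a list of three; "delta_rot": the turn, a rotation vector about the tool's x, y, z in degrees, a list of three; "grip": the finger opening in m, from 0 to 0.0854. A call has 1 to 5 rows; each row is the pose to reach, as a shift and turn from the pose commanded when the call began, along the tool's axes at that moment; what a row does not reach only later rows make up. A row lasts 1/10 s, in which the tool goes at most 50 mm and 8.59 degrees, less where a joint would pass 70% of its speed; a pose out of reach is approached as far as the arm can. A call with a gripper value outside its range is refused whole. The fingers move at their own pace and stop on an object; the grip force is fixed at half the most. Time passes only in rows, so rows that repeat a pose let the fingers close. It gives the time, the measured TCP pose, the force and the opening at its end, in the units of the state.
- bot.get_state(): the state, without advancing time (a new reading comes with each control period).
- bot.snapshot(name): name is "side" or "top" or "wrist"; returns a dict with "img" (420x560x3 uint8, red, green, blue), "camera_matrix" (3x3 intrinsics, pixels), "dist" ([k1, k2, p1, p2, k3] as OpenCV has them; the pictures are not rectified), "rvec" (rotation vector, rad) and "tvec" (3), from world to camera coordinates, as OpenCV has them. Camera axes: x right, y down, z forward; pixel columns grow to the right and rows downward; lengths in m; the calibration is good to about 2 mm. A picture is of the moment at which its call begins. There is no depth.
- bot.hand_in(): hands the job in, once; it reports no verdict.
The state is a dict: "time": time; "joint_positions": joint angles; "qd": joint speeds; "tau": joint torques, N m; "eef_pos": TCP position; "ee_rot": TCP orientation; "wrist_force": force on the tool from outside, world axes, zero at the start; "torque": the same for the moment, N m; "gripper_width": opening from 0.0 (shut) to 1.0 (fully open).
Only numpy, scipy, OpenCV 4.12 (cv2) and the standard library are available. Lean on these libraries where they do the work, as an engineer would, in place of code of your own. Each camera call takes 0.05 s, during which the arm holds its last target.

## Working session

There is one attempt and no reset: what is moved stays moved. The work goes in short steps, Python scripts to look and compute and a shell command to move; the robot and the scene stay as the last step left them, time stands still between calls to the robot, and variables do not carry over. Pictures are saved under pics/ and viewed, and the job is handed in when it is done.

```bash
mkdir -p pics; ls; cat > h.py <<'E'
import numpy as np,cv2
from station import bot
from scipy.spatial.transform import Rotation as R
def snap(n,f=None):
    s=bot.snapshot(n)
    if f: cv2.imwrite(f'pics/{f}.png',s['img'][:,:,::-1])
    return s
E
python3 - <<'E'
from h import *
import pickle
for n in ['side','top','wrist']:
    s=snap(n,n+'0'); pickle.dump(s,open(n+'0.pkl','wb'))
print(bot.get_state())
E
```

```text
pics
{'time': 0.15, 'joint_positions': array([-1.16702236e+00,  3.14069219e-01, -4.78280348e-02,  1.21019765e+00,
        3.64385682e-05,  1.57079851e+00]), 'qd': array([ 9.19043826e-04, -1.58929732e-03,  3.34871308e-03, -9.05149955e-04,
        3.66661328e-05,  3.74519630e-04]), 'tau': array([ 2.08062124e-04, -5.40043402e+01,  3.40060437e+01,  1.33002311e-02,
       -2.30997591e-05,  5.24793691e-06]), 'eef_pos': array([ 0.23557617, -0.55134851,  0.23063861]), 'ee_rot': array([ 0.38985007,  0.59047964, -0.38932266,  0.58972754]), 'wrist_force': array([-0.03764259, -0.0851727 , -0.34959007]), 'torque': array([-0.00657573, -0.00038552,  0.013308  ]), 'gripper_width': 1.0016992424586255}
```

View pics/side0.png

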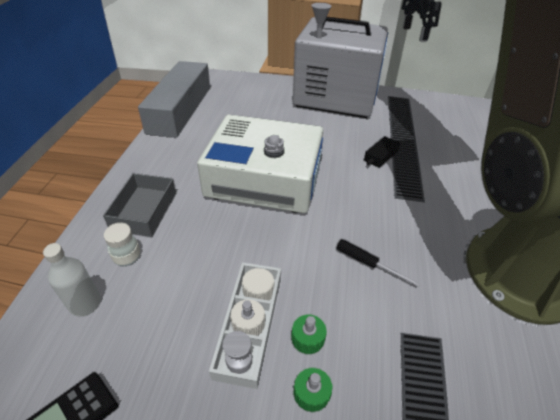

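View pics/top0.png

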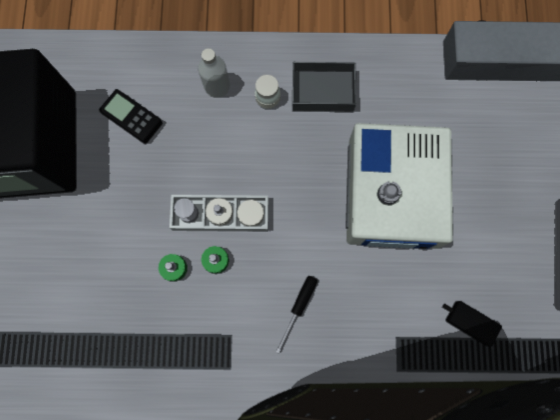

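View pics/wrist0.png

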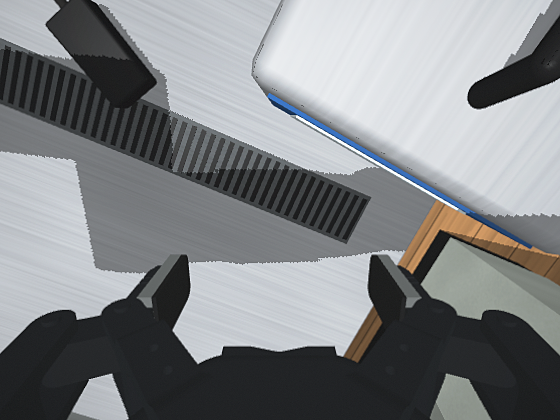

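The top view shows the tray with three fittings: horn (185,210), ribbed white cap with stem (219,211) and plain white cap (251,212). The two green look-alikes are at (172,267) and (215,260). The inlet is on the counter at (390,192). The white one with the stem fits the description. I'll confirm it in a crop.

```bash
python3 - <<'E'
import pickle,cv2,numpy as np
t=pickle.load(open('top0.pkl','rb'));s=pickle.load(open('side0.pkl','rb'))
a=cv2.resize(t['img'][185:240,160:280,::-1],None,fx=4,fy=4,interpolation=cv2.INTER_CUBIC)
b=cv2.resize(t['img'][115:255,340:460,::-1],None,fx=2.5,fy=2.5,interpolation=cv2.INTER_CUBIC)
c=cv2.resize(s['img'][255:390,200:290,::-1],None,fx=3.3,fy=3.3,interpolation=cv2.INTER_CUBIC)
d=cv2.resize(s['img'][110:215,195:330,::-1],None,fx=3,fy=3,interpolation=cv2.INTER_CUBIC)
o=np.zeros((600,800,3),np.uint8)
def put(i,x,y):
    h=min(i.shape[0],600-y);w=min(i.shape[1],800-x);o[y:y+h,x:x+w]=i[:h,:w]
put(a,0,0);put(b,490,0);put(c,0,225);put(d,350,355)
cv2.imwrite('pics/crop1.png',o)
for k in (t,s): print(k['camera_matrix'],k['dist'],k['rvec'],k['tvec'])
E
```

```text
[[532.24944784   0.         284.99003108]
 [  0.         532.24944784 207.25317933]
 [  0.           0.           1.        ]] [-0.00566019  0.          0.          0.          0.        ] [ 2.12507119 -2.09934084  0.22230369] [0.05658472 0.51575898 1.05323301]
[[384.39001767   0.         274.26976836]
 [  0.         384.39001767 207.3309833 ]
 [  0.           0.           1.        ]] [-0.10908406  0.          0.          0.          0.        ] [ 0.27046264 -2.82414495  1.19304851] [0.49502105 0.12872818 0.72053242]
```

View pics/crop1.png

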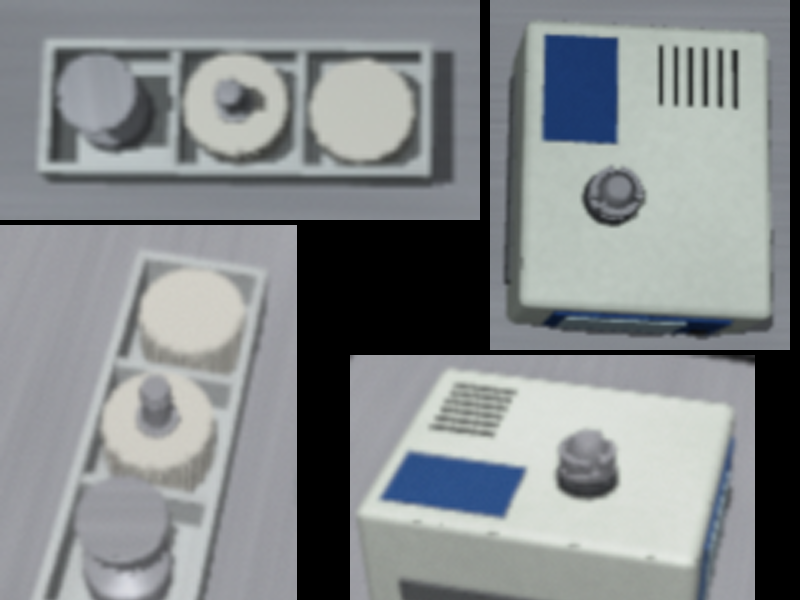

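The crop confirms it: the middle pocket holds the ribbed white cap with a steel stem. Its neighbours are the horn and the stemless blank. Next I measure.

```bash
cat >> h.py <<'E'
def ray(s,uv):
    uv=np.asarray(uv,float).reshape(-1,1,2)
    n=cv2.undistortPoints(uv,s['camera_matrix'],s['dist']).reshape(-1,2)
    M=cv2.Rodrigues(s['rvec'])[0]; C=-M.T@s['tvec']
    d=np.c_[n,np.ones(len(n))]@M
    return C,d
def plane(s,uv,z):
    C,d=ray(s,uv); return C+d*((z-C[2])/d[:,2])[:,None]
def proj(s,P):
    return cv2.projectPoints(np.asarray(P,float).reshape(-1,1,3),s['rvec'],s['tvec'],s['camera_matrix'],s['dist'])[0].reshape(-1,2)
def tri(a,ua,b,ub):
    C1,d1=ray(a,ua);C2,d2=ray(b,ub);d1=d1[0];d2=d2[0]
    t=np.linalg.lstsq(np.c_[d1,-d2],C2-C1,rcond=None)[0]
    p,q=C1+t[0]*d1,C2+t[1]*d2
    return (p+q)/2,np.linalg.norm(p-q)
E
python3 - <<'E'
from h import *
import pickle
t=pickle.load(open('top0.pkl','rb'));s=pickle.load(open('side0.pkl','rb'))
for n,k,(x0,y0,x1,y1) in (('top',t,(165,190,275,235)),('side',s,(200,255,290,390))):
    im=k['img'].astype(int); sub=im[y0:y1,x0:x1]
    m=((sub[...,0]-sub[...,2]>8)&(sub[...,0]>150)).astype(np.uint8)
    nn,l,st,c=cv2.connectedComponentsWithStats(m)
    for i in range(1,nn):
        if st[i,4]>60:
            cs,_=cv2.findContours((l==i).astype(np.uint8),cv2.RETR_EXTERNAL,cv2.CHAIN_APPROX_NONE)
            P=cs[0].reshape(-1,2)+[x0,y0]
            e=cv2.fitEllipse(P.astype(np.float32)); print(n,st[i],'ell',e, plane(k,e[0],.038), plane(k,P,.038).min(0),plane(k,P,.038).max(0))
# tray corners top view approx from crop (x/4+160,y/4+185)
tr=np.array([[47,38],[432,40],[431,176],[38,174]])/4+[160,185]
print(plane(t,tr,.034)); c=plane(t,tr,.034); print('cen',c.mean(0))
# stem tip: crops
st=np.array([232,92])/4+[160,185]; ss=np.array([154,384-225])/3.3+[200,255]
print('stem',st,ss,plane(t,st,.068),plane(s,ss,.068),tri(t,st,s,ss))
# counter deck corners from top crop /2.5
dc=np.array([[529-490,22],[766-490,35],[770-490,318],[520-490,300]])/2.5+[340,115]
print('deck',plane(t,dc,.110),plane(t,dc,.11).mean(0))
no=np.array([619-490,187])/2.5+[340,115]; ns=np.array([591-350,437-355])/3+[195,110]
print('nose',no,ns,plane(t,no,.148),plane(s,ns,.148),tri(t,no,s,ns))
E
```

```text
side [ 43  14  31  26 601] ell ((257.6296081542969, 281.1410827636719), (24.18312644958496, 29.7230224609375), 85.71882629394531) [[0.50715138 0.13881166 0.038     ]] [0.48118762 0.1119809  0.038     ] [0.53349034 0.16418573 0.038     ]
side [ 32  46  32  30 500] ell ((247.2630615234375, 314.87310791015625), (26.63853645324707, 29.93722915649414), 82.42371368408203) [[0.50944011 0.20619104 0.038     ]] [0.48379647 0.17875804 0.038     ] [0.53585654 0.23235714 0.038     ]
[[0.54395888 0.30416666 0.034     ]
 [0.54542595 0.09933403 0.034     ]
 [0.47210392 0.09850236 0.034     ]
 [0.47060728 0.3047933  0.034     ]]
cen [0.50802401 0.20169909 0.034     ]
stem [218. 208.] [246.66666667 303.18181818] [[0.50875805 0.20027674 0.068     ]] [[0.50987131 0.20294179 0.068     ]] (array([0.51006688, 0.20076347, 0.06419146]), np.float64(0.0010096895238062278))
deck [[ 0.67903385 -0.07916016  0.11      ]
 [ 0.67040005 -0.27236236  0.11      ]
 [ 0.43764276 -0.26325006  0.11      ]
 [ 0.44944898 -0.06854746  0.11      ]] [ 0.55913141 -0.17083001  0.11      ]
nose [391.6 189.8] [275.33333333 137.33333333] [[ 0.53180942 -0.14074335  0.148     ]] [[ 0.52881065 -0.136208    0.148     ]] (array([ 0.5311229 , -0.14134191,  0.1448284 ]), np.float64(0.0028623327945388067))
```

```bash
cat >> h.py <<'E'
def info():
    s=bot.get_state(); M=R.from_quat(s['ee_rot']).as_matrix()
    print('t',round(s['time'],2),'p',s['eef_pos'].round(4),'F',s['wrist_force'].round(1),'T',s['torque'].round(2),'w',round(s['gripper_width']*.0854,4),'q',s['joint_positions'].round(3))
    print(' x',M[:,0].round(3),'z',M[:,2].round(3),'yawz',np.degrees(np.arctan2(M[1,2],M[0,2])).round(2))
    return s,M
def go(p,yaw):
    """print dp and delta_rot (deg) to bring TCP to p, pointing down, jaw axis z at yaw deg (world)"""
    s,M=info(); y=np.radians(yaw)
    z=np.array([np.cos(y),np.sin(y),0]);x=np.array([0,0,-1.]);T=np.c_[x,np.cross(z,x),z]
    print(' dp',(M.T@(np.array(p)-s['eef_pos'])).round(4),'rot',np.degrees(R.from_matrix(M.T@T).as_rotvec()).round(2))
E
python3 - <<'E'
from h import *
import pickle
go([.509,.202,.16],0);go([.509,.202,.16],180)
t=pickle.load(open('top0.pkl','rb'))
im=t['img'][190:235,165:275].astype(int)
for p in ((219,218),(251,212),(228,200),(240,193),(185,205)): print(p,t['img'][p[1],p[0]])
E
```

```text
t 0.15 p [ 0.2356 -0.5513  0.2306] F [-0.  -0.1 -0.3] T [-0.01 -0.    0.01] w 0.0855 q [-1.167  0.314 -0.048  1.21   0.     1.571]
 x [-0.     0.001 -1.   ] z [ 0.393 -0.92  -0.001] yawz -66.87
 dp [ 0.0714  0.5474 -0.5853] rot [-6.687e+01 -6.000e-02 -5.000e-02]
t 0.15 p [ 0.2356 -0.5513  0.2306] F [-0.  -0.1 -0.3] T [-0.01 -0.    0.01] w 0.0855 q [-1.167  0.314 -0.048  1.21   0.     1.571]
 x [-0.     0.001 -1.   ] z [ 0.393 -0.92  -0.001] yawz -66.87
 dp [ 0.0714  0.5474 -0.5853] rot [ 1.1313e+02 -5.0000e-02  7.0000e-02]
(219, 218) [196 199 191]
(251, 212) [193 196 188]
(228, 200) [118 124 125]
(240, 193) [134 139 144]
(185, 205) [149 154 160]
```

```bash
python3 -m crank '[{"dp":[0.03,0.547,-0.585],"delta_rot":[-67,0,0],"grip":0.085},{"dp":[0.03,0.547,-0.585],"delta_rot":[-67,0,0],"grip":0.085},{"dp":[0.03,0.547,-0.585],"delta_rot":[-67,0,0],"grip":0.085},{"dp":[0.03,0.547,-0.585],"delta_rot":[-67,0,0],"grip":0.085},{"dp":[0.03,0.547,-0.585],"delta_rot":[-67,0,0],"grip":0.085}]'
python3 -c "
from h import *
go([.509,.202,.2],0)"
```

```text
time: 0.65
eef_pos: [0.321, -0.315, 0.2217]
ee_rot: [0.145, 0.692, -0.144, 0.692]
wrist_force: [-0.0, -1.0, 0.3]
gripper_width: 0.994
t 0.65 p [ 0.321  -0.315   0.2217] F [-0.  -1.   0.3] T [ 0.  -0.1 -0. ] w 0.0849 q [-0.776  0.036 -0.404  1.131  0.     1.206]
 x [ 0.  0. -1.] z [ 0.917 -0.4    0.   ] yawz -23.58
 dp [ 0.0218  0.549  -0.0345] rot [-2.358e+01  0.000e+00 -1.000e-02]
```

```bash
python3 -m crank '[{"dp":[0.02,0.549,-0.034],"delta_rot":[-23.5,0,0],"grip":0.085},{"dp":[0.02,0.549,-0.034],"delta_rot":[-23.5,0,0],"grip":0.085},{"dp":[0.02,0.549,-0.034],"delta_rot":[-23.5,0,0],"grip":0.085},{"dp":[0.02,0.549,-0.034],"delta_rot":[-23.5,0,0],"grip":0.085},{"dp":[0.02,0.549,-0.034],"delta_rot":[-23.5,0,0],"grip":0.085}]'
python3 -c "
from h import *
snap('wrist','w1')
go([.509,.202,.2],0)"
```

```text
time: 1.15
eef_pos: [0.408, -0.0807, 0.2129]
ee_rot: [0.002, 0.707, -0.003, 0.707]
wrist_force: [1.8, 0.2, 0.5]
gripper_width: 0.994
t 1.2 p [ 0.4102 -0.0738  0.2127] F [ 1.7  4.7 -0.4] T [ 0.25 -0.12  0.05] w 0.085 q [-0.183 -0.023 -0.485  1.108  0.006  1.387]
 x [ 0.002  0.006 -1.   ] z [1.    0.001 0.002] yawz 0.04
 dp [0.0144 0.2757 0.0989] rot [ 0.04  0.11 -0.32]
```

View pics/w1.png

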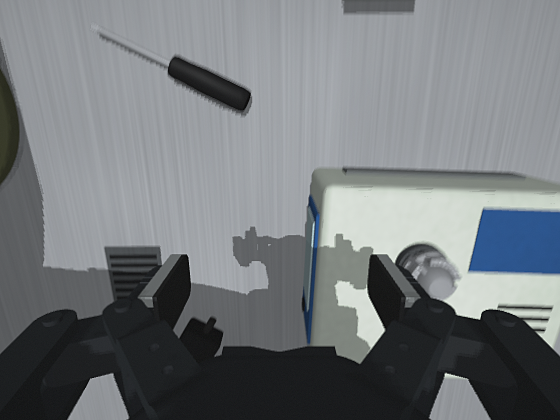

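The counter and inlet neck are in view, with the nose top at about (440,279). Now on to the filter.

```bash
python3 -m crank '[{"dp":[0.01,0.275,0.1],"delta_rot":[0,0,0],"grip":0.085},{"dp":[0.01,0.275,0.1],"delta_rot":[0,0,0],"grip":0.085},{"dp":[0.01,0.275,0.1],"delta_rot":[0,0,0],"grip":0.085},{"dp":[0.01,0.275,0.1],"delta_rot":[0,0,0],"grip":0.085},{"dp":[0.01,0.275,0.1],"delta_rot":[0,0,0],"grip":0.085}]'
python3 -c "
from h import *
go([.509,.202,.2],0)"
```

```text
time: 1.7
eef_pos: [0.4951, 0.1534, 0.2041]
ee_rot: [0.002, 0.707, -0.002, 0.707]
wrist_force: [0.6, -0.7, -0.6]
gripper_width: 0.994
t 1.7 p [0.4951 0.1534 0.2041] F [ 0.6 -0.7 -0.6] T [-0.03 -0.02 -0.04] w 0.0849 q [ 0.301  0.174 -0.29   1.107 -0.     1.878]
 x [-0. -0. -1.] z [ 1.    -0.007 -0.   ] yawz -0.37
 dp [0.0041 0.0487 0.0136] rot [-0.37 -0.    0.02]
```

```bash
python3 -m crank '[{"dp":[-0.01,0.1,0.013],"delta_rot":[-0.4,0,0],"grip":0.085},{"dp":[-0.01,0.1,0.013],"delta_rot":[-0.4,0,0],"grip":0.085},{"dp":[-0.01,0.1,0.013],"delta_rot":[-0.4,0,0],"grip":0.085},{"dp":[-0.01,0.1,0.013],"delta_rot":[-0.4,0,0],"grip":0.085}]'
python3 - <<'E'
from h import *
import pickle
s=snap('wrist','w2');pickle.dump(s,open('w2.pkl','wb'))
go([.509,.202,.2],0)
print(proj(s,[[.509,.202,.068],[.509,.202,.038]]))
E
```

```text
time: 2.1
eef_pos: [0.5082, 0.2522, 0.2137]
ee_rot: [-0.001, 0.707, 0.001, 0.707]
wrist_force: [-0.3, -0.7, -0.6]
gripper_width: 0.999
t 2.15 p [0.5081 0.251  0.2138] F [-0.5 -0.1 -0.4] T [-0.04  0.01  0.01] w 0.0846 q [ 0.459  0.26  -0.159  1.153 -0.     2.029]
 x [-0.001 -0.001 -1.   ] z [ 1.     0.001 -0.001] yawz 0.05
 dp [ 0.0138 -0.049   0.0009] rot [ 0.05 -0.06  0.06]
[[279.2551719  239.16340227]
 [279.2579161  228.51765202]]
```

View pics/w2.png

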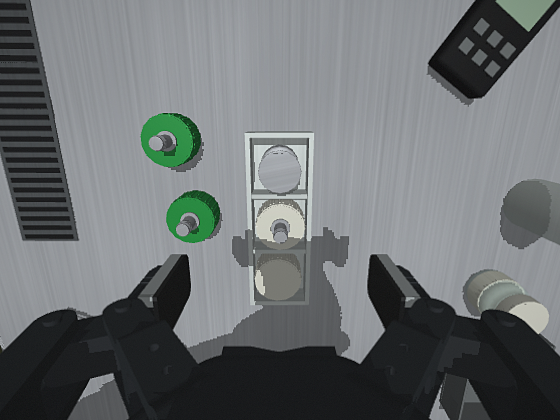

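The filter sits in the middle pocket with its stem at about (280,235), the horn above it and the blank below. I'll refine on a crop.

```bash
python3 - <<'E'
from h import *
import pickle
s=pickle.load(open('w2.pkl','rb'))
c=cv2.resize(s['img'][190:290,230:330,::-1],None,fx=6,fy=6,interpolation=cv2.INTER_CUBIC)
cv2.imwrite('pics/w2c.png',c)
E
```

```text
(no output)
```

View pics/w2c.png

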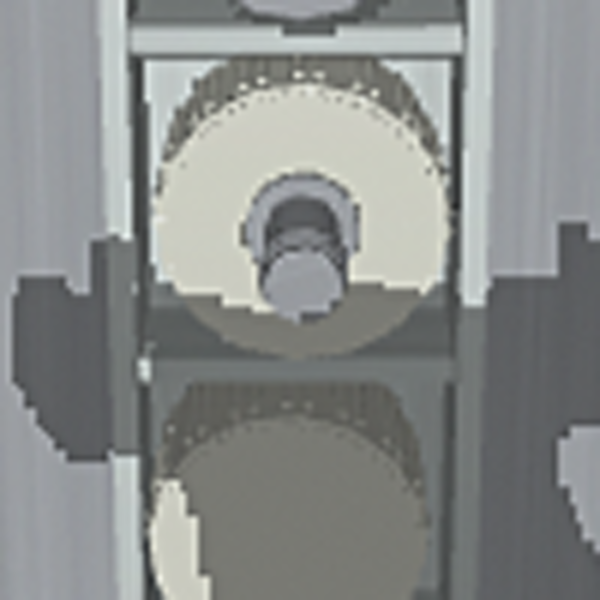

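```bash
python3 - <<'E'
from h import *
import pickle
s=pickle.load(open('w2.pkl','rb'))
print(plane(s,[280.4,237.2],.068),plane(s,[280.3,226.6],.038))
# TCP z: grasp point at stem 55mm above origin(5mm) = .060 -> TCP .041
go([.509,.203,.080],0);go([.509,.203,.0435],0)
E
```

```text
[[0.51016189 0.20416867 0.068     ]] [[0.51015535 0.20428991 0.038     ]]
t 2.15 p [0.5081 0.251  0.2138] F [-0.5 -0.1 -0.4] T [-0.04  0.01  0.01] w 0.0846 q [ 0.459  0.26  -0.159  1.153 -0.     2.029]
 x [-0.001 -0.001 -1.   ] z [ 1.     0.001 -0.001] yawz 0.05
 dp [ 0.1338 -0.0479  0.001 ] rot [ 0.05 -0.06  0.06]
t 2.15 p [0.5081 0.251  0.2138] F [-0.5 -0.1 -0.4] T [-0.04  0.01  0.01] w 0.0846 q [ 0.459  0.26  -0.159  1.153 -0.     2.029]
 x [-0.001 -0.001 -1.   ] z [ 1.     0.001 -0.001] yawz 0.05
 dp [ 0.1703 -0.0478  0.0011] rot [ 0.05 -0.06  0.06]
```

```bash
python3 -m crank '[{"dp":[0.02,-0.047,0.002],"delta_rot":[0,0,0],"grip":0.05},{"dp":[0.06,-0.047,0.002],"delta_rot":[0,0,0],"grip":0.05},{"dp":[0.1,-0.047,0.002],"delta_rot":[0,0,0],"grip":0.05},{"dp":[0.13,-0.047,0.002],"delta_rot":[0,0,0],"grip":0.05},{"dp":[0.13,-0.047,0.002],"delta_rot":[0,0,0],"grip":0.05}]'
python3 - <<'E'
from h import *
s=snap('wrist','w3')
go([.510,.204,.042],0)
E
```

```text
time: 2.65
eef_pos: [0.5067, 0.201, 0.0804]
ee_rot: [-0.0, 0.71, -0.002, 0.704]
wrist_force: [-1.4, -0.3, -0.1]
gripper_width: 0.584
t 2.7 p [0.5085 0.202  0.0829] F [0.3 0.8 0.7] T [0.05 0.01 0.03] w 0.0502 q [ 0.378  0.325 -0.389  0.862 -0.     1.951]
 x [-0.004 -0.002 -1.   ] z [ 1.    -0.002 -0.004] yawz -0.12
 dp [0.0409 0.002  0.0017] rot [-0.12 -0.25  0.11]
```

View pics/w3.png

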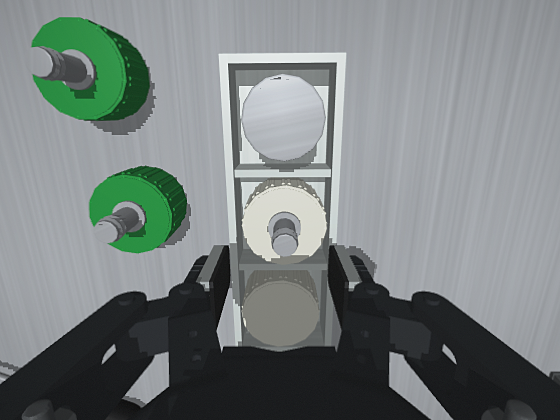

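The stem tip (285,241) lies centred between the open pads. Now down and close.

```bash
python3 -m crank '[{"dp":[0.02,0.002,0.001],"delta_rot":[0,0,0],"grip":0.05},{"dp":[0.041,0.002,0.001],"delta_rot":[0,0,0],"grip":0.05},{"dp":[0.041,0.002,0.001],"delta_rot":[0,0,0],"grip":0.05},{"dp":[0.041,0.002,0.001],"delta_rot":[0,0,0],"grip":0.05}]'
python3 - <<'E'
from h import *
s=snap('wrist','w4');snap('side','s4')
print(plane(s,[285,243],.068))
go([.510,.204,.042],0)
E
```

```text
time: 3.1
eef_pos: [0.5123, 0.2063, 0.045]
ee_rot: [0.0, 0.707, -0.0, 0.708]
wrist_force: [0.8, 0.2, 0.1]
gripper_width: 0.58
[[0.51535078 0.22657085 0.068     ]]
t 3.2 p [0.5129 0.2068 0.0454] F [-0.2  0.1 -0. ] T [ 0.03 -0.04 -0.03] w 0.0502 q [ 0.383  0.369 -0.423  0.775 -0.     1.954]
 x [ 0.003  0.001 -1.   ] z [ 1.    -0.     0.003] yawz -0.01
 dp [ 0.0034 -0.0028 -0.0029] rot [-0.01  0.15 -0.06]
```

View pics/w4.png

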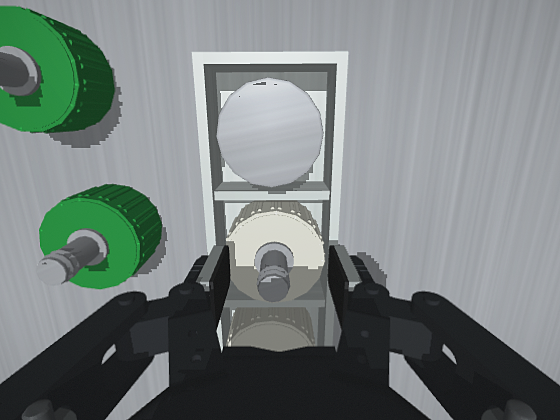

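View pics/s4.png

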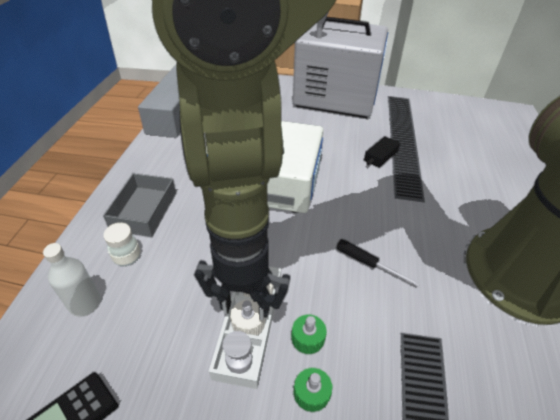

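Everything is lined up apart from about 3 mm. I'll correct that and close on the stem.

```bash
python3 -m crank '[{"dp":[0.003,-0.003,-0.003],"delta_rot":[0,0,0],"grip":0.05},{"dp":[0.003,-0.003,-0.003],"delta_rot":[0,0,0],"grip":0.0},{"dp":[0.003,-0.003,-0.003],"delta_rot":[0,0,0],"grip":0.0},{"dp":[0.003,-0.003,-0.003],"delta_rot":[0,0,0],"grip":0.0},{"dp":[0.003,-0.003,-0.003],"delta_rot":[0,0,0],"grip":0.0}]'
python3 - <<'E'
from h import *
info()
E
```

```text
time: 3.7
eef_pos: [0.5087, 0.2036, 0.0405]
ee_rot: [-0.0, 0.707, 0.0, 0.707]
wrist_force: [0.3, 0.2, 0.4]
gripper_width: 0.142
t 3.7 p [0.5087 0.2036 0.0405] F [0.3 0.2 0.4] T [-0.03 -0.06 -0.02] w 0.0121 q [ 0.381  0.369 -0.438  0.764 -0.     1.951]
 x [ 0.  0. -1.] z [1. 0. 0.] yawz 0.01
```

```bash
python3 -m crank '[{"dp":[-0.03,0,0],"delta_rot":[0,0,0],"grip":0.0},{"dp":[-0.07,0,0],"delta_rot":[0,0,0],"grip":0.0},{"dp":[-0.12,0,0],"delta_rot":[0,0,0],"grip":0.0},{"dp":[-0.17,0,0],"delta_rot":[0,0,0],"grip":0.0},{"dp":[-0.18,0,0],"delta_rot":[0,0,0],"grip":0.0}]'
python3 - <<'E'
from h import *
snap('wrist','w5')
go([.530,-.14,.225],0)
E
```

```text
time: 4.2
eef_pos: [0.5113, 0.2047, 0.2264]
ee_rot: [0.001, 0.704, 0.001, 0.71]
wrist_force: [1.6, 1.9, -1.0]
gripper_width: 0.143
t 4.25 p [0.511  0.2046 0.2253] F [ 0.8 -0.5 -0.7] T [ 0.02 -0.09  0.03] w 0.0126 q [ 0.381  0.216 -0.189  1.158  0.     1.951]
 x [ 0.007  0.003 -1.   ] z [1.    0.    0.007] yawz 0.01
 dp [-0.0006 -0.3446  0.0189] rot [ 0.01  0.41 -0.17]
```

View pics/w5.png

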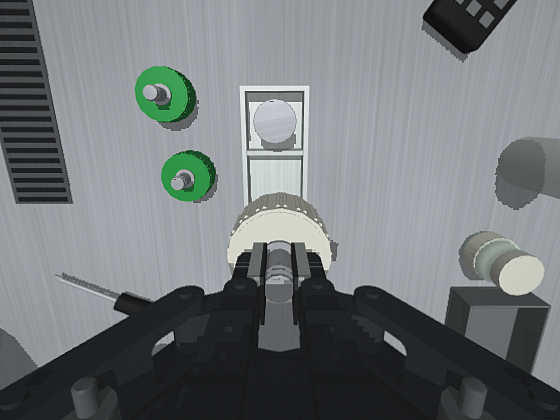

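The filter is lifted (cap at (280,235), tray pocket empty). I'll carry it past the inlet so the wrist camera can see the neck.

```bash
python3 -m crank '[{"dp":[-0.01,-0.45,0.019],"delta_rot":[0,0,0],"grip":0.0},{"dp":[-0.01,-0.45,0.019],"delta_rot":[0,0,0],"grip":0.0},{"dp":[-0.01,-0.45,0.019],"delta_rot":[0,0,0],"grip":0.0},{"dp":[-0.01,-0.45,0.019],"delta_rot":[0,0,0],"grip":0.0},{"dp":[-0.01,-0.45,0.019],"delta_rot":[0,0,0],"grip":0.0}]'
python3 - <<'E'
from h import *
go([.530,-.25,.235],0)
E
```

```text
time: 4.75
eef_pos: [0.5177, -0.0479, 0.2238]
ee_rot: [-0.0, 0.708, 0.0, 0.706]
wrist_force: [0.5, -0.5, -1.3]
gripper_width: 0.137
t 4.75 p [ 0.5177 -0.0479  0.2238] F [ 0.5 -0.5 -1.3] T [ 0.04 -0.01 -0.  ] w 0.0117 q [-0.092  0.169 -0.25   1.155  0.     1.478]
 x [-0.003  0.    -1.   ] z [ 1.     0.001 -0.003] yawz 0.03
 dp [-0.0113 -0.2021  0.0122] rot [ 0.03 -0.17 -0.02]
```

```bash
python3 -m crank '[{"dp":[-0.011,-0.2,0.012],"delta_rot":[0,0,0],"grip":0.0},{"dp":[-0.011,-0.2,0.012],"delta_rot":[0,0,0],"grip":0.0},{"dp":[-0.011,-0.2,0.012],"delta_rot":[0,0,0],"grip":0.0},{"dp":[-0.011,-0.2,0.012],"delta_rot":[0,0,0],"grip":0.0},{"dp":[-0.011,-0.2,0.012],"delta_rot":[0,0,0],"grip":0.0}]'
python3 - <<'E'
from h import *
import pickle
s=snap('wrist','w6');pickle.dump(s,open('w6.pkl','wb'))
info()
print(proj(s,[[.530,-.14,.148],[.53,-.14,.138],[.53,-.14,.11]]))
E
```

```text
time: 5.25
eef_pos: [0.5302, -0.2516, 0.2345]
ee_rot: [0.002, 0.708, -0.003, 0.706]
wrist_force: [-0.1, -0.1, -2.5]
gripper_width: 0.143
t 5.3 p [ 0.53   -0.2488  0.2344] F [ 0.2  1.3 -1.7] T [ 0.04 -0.02 -0.05] w 0.012 q [-0.439  0.288 -0.075  1.211 -0.     1.137]
 x [-0.003  0.001 -1.   ] z [ 1.    -0.005 -0.003] yawz -0.26
[[277.26369139  54.15151978]
 [277.37332098  56.77192566]
 [277.63439047  63.01159789]]
```

View pics/w6.png

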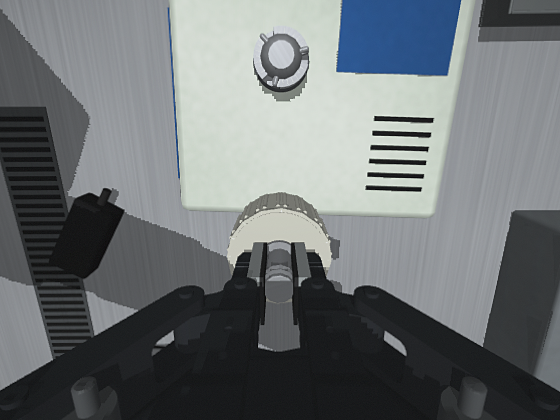

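The inlet neck at (281,57) shows three notches and the nose top at (283,53). I'll move closer, settle and measure.

```bash
python3 -m crank '[{"dp":[0.015,0.04,0],"delta_rot":[0,0,0],"grip":0.0},{"dp":[0.015,0.04,0],"delta_rot":[0,0,0],"grip":0.0},{"dp":[0.015,0.04,0],"delta_rot":[0,0,0],"grip":0.0},{"dp":[0.015,0.04,0],"delta_rot":[0,0,0],"grip":0.0}]'
python3 - <<'E'
from h import *
import pickle
for i in range(2): s=snap('wrist','w7')
pickle.dump(s,open('w7.pkl','wb'))
info()
print(proj(s,[[.530,-.14,.148],[.53,-.14,.138],[.53,-.14,.11]]))
c=cv2.resize(s['img'][60:320,180:380,::-1],None,fx=3,fy=3,interpolation=cv2.INTER_CUBIC)[:600]
a=cv2.resize(s['img'][60:140,235:335,::-1],None,fx=7,fy=7,interpolation=cv2.INTER_CUBIC)
cv2.imwrite('pics/w7c.png',a)
b=cv2.resize(s['img'][180:280,215:345,::-1],None,fx=6,fy=6,interpolation=cv2.INTER_CUBIC)
cv2.imwrite('pics/w7d.png',b)
E
```

```text
time: 5.7
eef_pos: [0.5309, -0.2055, 0.2214]
ee_rot: [-0.0, 0.707, 0.001, 0.707]
wrist_force: [-0.3, 0.1, -1.2]
gripper_width: 0.142
t 5.8 p [ 0.5313 -0.2062  0.2219] F [-0.2 -1.3 -2.5] T [ 0.02 -0.02 -0.05] w 0.0119 q [-0.37   0.26  -0.14   1.171 -0.     1.2  ]
 x [ 0. -0. -1.] z [1. 0. 0.] yawz 0.03
[[276.72821536 124.30413277]
 [276.83234161 123.84435086]
 [277.08050174 122.74855773]]
```

View pics/w7c.png

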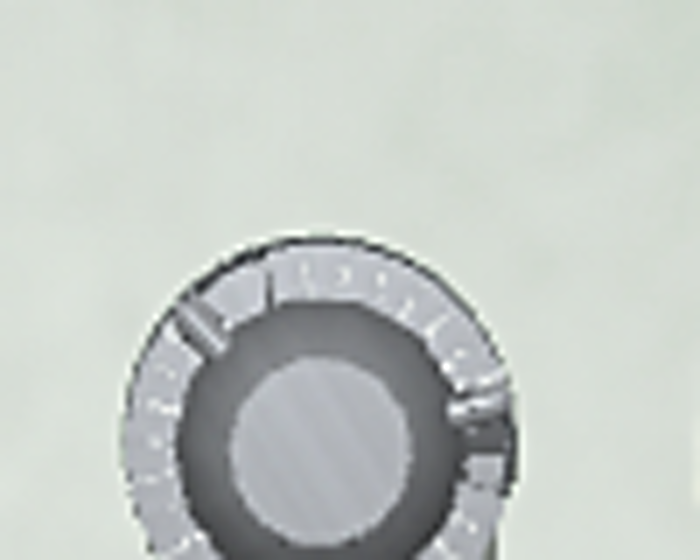

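View pics/w7d.png

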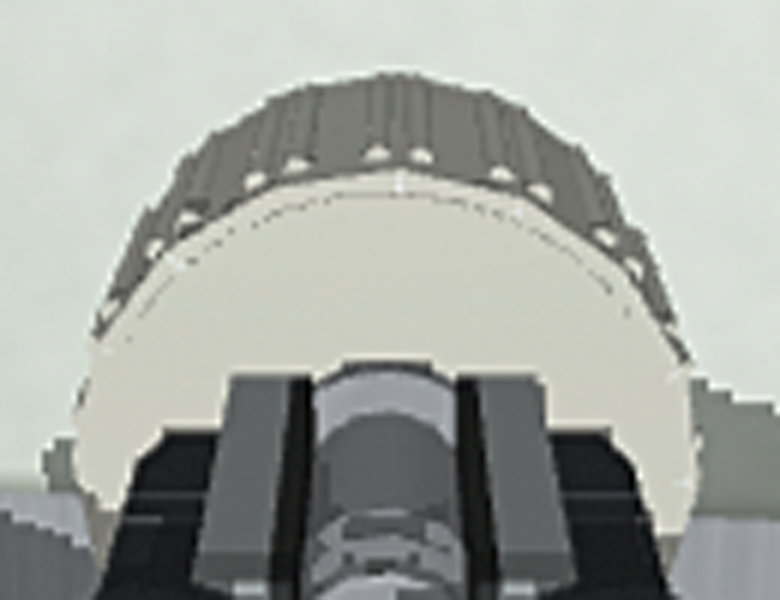

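```bash
python3 - <<'E'
from h import *
import pickle
s=pickle.load(open('w7.pkl','rb'));st=bot.get_state()
print('nose',plane(s,[280.4,124.1],.148),'neckx',plane(s,[279.9,124.],.138))
z=st['eef_pos'][2]-.0025
far=plane(s,[278.75,207.1],z);print('far',far,'axis',far-[0,.027,0])
print('LR',plane(s,[[215+77/6-.4,247],[215+693/6-.4,247]],z))
print(proj(s,[st['eef_pos']]))
C,_=ray(s,[0,0]);print('C',C)
E
```

```text
nose [[ 0.53251958 -0.13986259  0.148     ]] neckx [[ 0.53220241 -0.14010632  0.138     ]]
far [[ 0.53149851 -0.17745289  0.21940381]] axis [[ 0.53149851 -0.20445289  0.21940381]]
LR [[ 0.50503391 -0.19903033  0.21940381]
 [ 0.5580023  -0.19895235  0.21940381]]
[[278.26177884 261.81380674]]
C [ 0.53161612 -0.1331279   0.36325533]
```

```bash
python3 -m crank '[{"dp":[0.0,0.03,0.001],"delta_rot":[0,0,0],"grip":0.0},{"dp":[0.0,0.065,0.001],"delta_rot":[0,0,0],"grip":0.0},{"dp":[0.01,0.065,0.001],"delta_rot":[0,0,0],"grip":0.0},{"dp":[0.02,0.065,0.001],"delta_rot":[0,0,0],"grip":0.0},{"dp":[0.02,0.065,0.001],"delta_rot":[0,0,0],"grip":0.0}]'
python3 - <<'E'
from h import *
for i in range(2): s=snap('side','s8')
go([.532,-.1413,.177],0)
cv2.imwrite('pics/s8c.png',cv2.resize(s['img'][60:220,180:360,::-1],None,fx=3.7,fy=3.7,interpolation=cv2.INTER_CUBIC)[:600])
E
```

```text
time: 6.3
eef_pos: [0.5311, -0.1416, 0.2002]
ee_rot: [0.0, 0.708, -0.0, 0.706]
wrist_force: [-0.5, -0.4, -1.4]
gripper_width: 0.143
t 6.4 p [ 0.5318 -0.142   0.2015] F [-0.5 -0.1 -0.9] T [ 0.04 -0.07 -0.02] w 0.012 q [-0.261  0.235 -0.22   1.117 -0.     1.311]
 x [-0.001 -0.    -1.   ] z [ 1.    -0.001 -0.001] yawz -0.06
 dp [0.0245 0.0007 0.0002] rot [-0.06 -0.05  0.  ]
```

View pics/s8c.png

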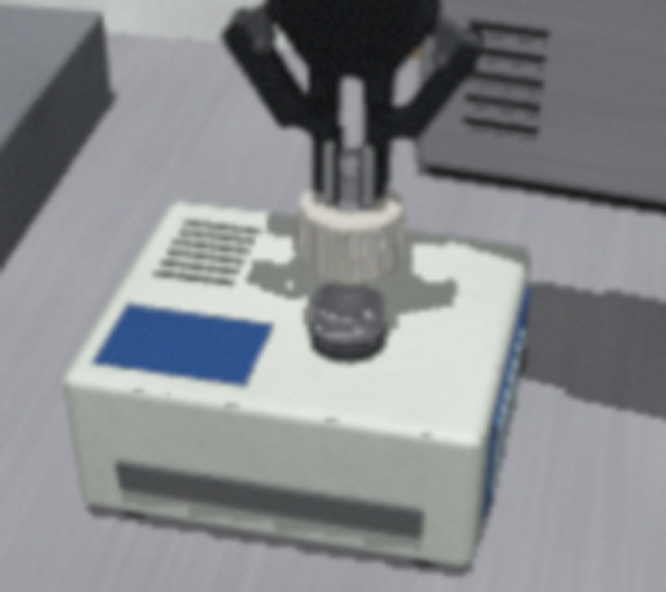

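The cap (352,240 in the crop) hangs right over the neck (346,325). Lowering.

```bash
python3 -m crank '[{"dp":[0.01,0.0005,0],"delta_rot":[0,0,0],"grip":0.0},{"dp":[0.02,0.0005,0],"delta_rot":[0,0,0],"grip":0.0},{"dp":[0.025,0.0005,0],"delta_rot":[0,0,0],"grip":0.0},{"dp":[0.025,0.0005,0],"delta_rot":[0,0,0],"grip":0.0}]'
python3 - <<'E'
from h import *
info()
E
```

```text
time: 6.8
eef_pos: [0.5312, -0.1407, 0.1755]
ee_rot: [0.0, 0.708, 0.0, 0.706]
wrist_force: [0.3, 0.3, -2.2]
gripper_width: 0.139
t 6.8 p [ 0.5312 -0.1407  0.1755] F [ 0.3  0.3 -2.2] T [ 0.01 -0.   -0.04] w 0.0119 q [-0.259  0.25  -0.261  1.062 -0.     1.312]
 x [-0.002  0.001 -1.   ] z [ 1.    -0.    -0.002] yawz -0.01
```

```bash
python3 -m crank '[{"dp":[0.002,0,0.0005],"delta_rot":[0,0,0],"grip":0.0},{"dp":[0.004,0,0.0005],"delta_rot":[0,0,0],"grip":0.0},{"dp":[0.005,0,0.0005],"delta_rot":[0,0,0],"grip":0.0}]'
python3 - <<'E'
from h import *
info()
E
```

```text
time: 7.1
eef_pos: [0.5328, -0.1407, 0.1719]
ee_rot: [-0.0, 0.707, 0.0, 0.707]
wrist_force: [0.0, 0.2, -1.8]
gripper_width: 0.14
t 7.1 p [ 0.5328 -0.1407  0.1719] F [ 0.   0.2 -1.8] T [-0.01 -0.01 -0.03] w 0.012 q [-0.258  0.253 -0.266  1.052 -0.     1.312]
 x [ 0. -0. -1.] z [1. 0. 0.] yawz 0.01
```

```bash
python3 -m crank '[{"dp":[0.002,0,-0.0005],"delta_rot":[0,0,0],"grip":0.0},{"dp":[0.003,0,-0.0005],"delta_rot":[0,0,0],"grip":0.0}]'
python3 - <<'E'
from h import *
snap('side');info()
E
```

```text
time: 7.3
eef_pos: [0.5321, -0.1407, 0.1688]
ee_rot: [-0.0, 0.707, 0.0, 0.707]
wrist_force: [-0.3, -0.5, -1.4]
gripper_width: 0.141
t 7.35 p [ 0.532  -0.1407  0.1686] F [ 0.2  0.3 -2.2] T [ 0.01 -0.03  0.  ] w 0.0121 q [-0.259  0.254 -0.272  1.045 -0.     1.312]
 x [-0.  0. -1.] z [ 1.  0. -0.] yawz 0.01
```

```bash
python3 -m crank '[{"dp":[0.0015,0,0],"delta_rot":[0,0,0],"grip":0.0},{"dp":[0.003,0,0],"delta_rot":[0,0,0],"grip":0.0}]'
python3 - <<'E'
from h import *
import pickle
s=snap('side','s9');info()
cv2.imwrite('pics/s9c.png',cv2.resize(s['img'][60:220,180:360,::-1],None,fx=3.7,fy=3.7,interpolation=cv2.INTER_CUBIC)[:600])
E
```

```text
time: 7.55
eef_pos: [0.5322, -0.1408, 0.1659]
ee_rot: [-0.0, 0.707, 0.0, 0.707]
wrist_force: [-0.7, 0.2, -1.6]
gripper_width: 0.142
t 7.6 p [ 0.532  -0.1407  0.1655] F [ 0.1  0.  -1. ] T [ 0.02 -0.01  0.05] w 0.012 q [-0.259  0.256 -0.277  1.038 -0.     1.312]
 x [-0.  0. -1.] z [ 1.  0. -0.] yawz 0.01
```

View pics/s9c.png

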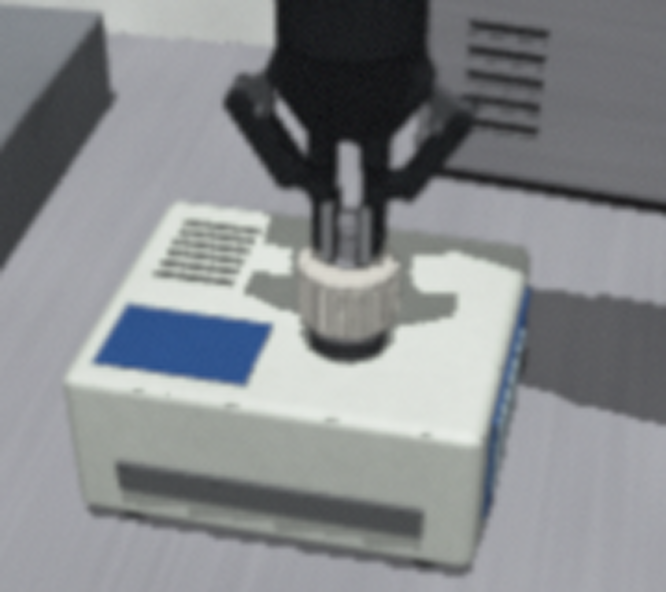

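The cap now surrounds the neck, centred on it, with no clear contact force yet. I'll creep on.

```bash
python3 -m crank '[{"dp":[0.001,0,0],"delta_rot":[0,0,0],"grip":0.0},{"dp":[0.002,0,0],"delta_rot":[0,0,0],"grip":0.0},{"dp":[0.002,0,0],"delta_rot":[0,0,0],"grip":0.0}]'
python3 - <<'E'
from h import *
info()
E
```

```text
time: 7.9
eef_pos: [0.532, -0.1407, 0.1637]
ee_rot: [-0.0, 0.707, 0.0, 0.707]
wrist_force: [0.1, 0.2, -2.2]
gripper_width: 0.141
t 7.9 p [ 0.532  -0.1407  0.1637] F [ 0.1  0.2 -2.2] T [-0.02  0.    0.04] w 0.0121 q [-0.259  0.258 -0.279  1.034 -0.     1.312]
 x [-0.  0. -1.] z [ 1.  0. -0.] yawz 0.01
```

```bash
python3 - <<'E'
from h import *
import pickle
s=snap('side','s10')
cv2.imwrite('pics/s10c.png',cv2.resize(s['img'][115:175,235:315,::-1],None,fx=9,fy=9,interpolation=cv2.INTER_CUBIC)[:600])
a=np.linspace(0,2*np.pi,200)
def circ(r,z): return np.c_[.532+r*np.cos(a),-.1403+r*np.sin(a),0*a+z]
for o in (.136,.132,.128,.1265):
    b=proj(s,circ(.027,o));t=proj(s,circ(.026,o+.033))
    f=lambda p:((p+.5-[235,115])*9).round(0)
    print(o,'bottom lowest',f(b[b[:,1].argmax()]),'top highest',f(t[t[:,1].argmin()]),'top lowest',f(t[t[:,1].argmax()]))
b=proj(s,circ(.020,.11));print('neck base lowest',f(b[b[:,1].argmax()]))
info()
E
```

```text
0.136 bottom lowest [358. 307.] top highest [355.  53.] top lowest [359. 180.]
0.132 bottom lowest [358. 321.] top highest [355.  69.] top lowest [359. 195.]
0.128 bottom lowest [357. 336.] top highest [355.  84.] top lowest [359. 211.]
0.1265 bottom lowest [357. 341.] top highest [355.  89.] top lowest [359. 216.]
neck base lowest [356. 381.]
t 7.95 p [ 0.5321 -0.1407  0.1638] F [ 0.1  0.2 -1.3] T [-0.    0.01  0.04] w 0.012 q [-0.259  0.258 -0.279  1.034  0.     1.312]
 x [-0.  0. -1.] z [ 1.  0. -0.] yawz 0.01
```

View pics/s10c.png

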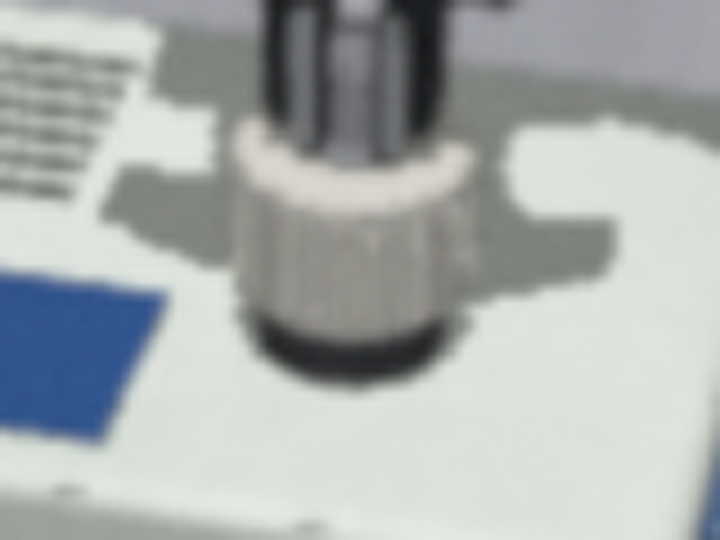

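In the crop the cap's lower edge is at row 340, which puts its origin at z ≈ 0.1275. The lugs have already passed through the notches, since the clicked level is 0.1265. I'll lower the last millimetres and release. I'll still do the back turn, as asked.

```bash
python3 -m crank '[{"dp":[0.001,0,0],"delta_rot":[0,0,0],"grip":0.0},{"dp":[0.002,0,0],"delta_rot":[0,0,0],"grip":0.0},{"dp":[0.002,0,0],"delta_rot":[0,0,0],"grip":0.0}]'
python3 -c "
from h import *
info()"
```

```text
time: 8.25
eef_pos: [0.5322, -0.1408, 0.1619]
ee_rot: [-0.0, 0.707, 0.0, 0.707]
wrist_force: [0.6, -0.0, -1.1]
gripper_width: 0.145
t 8.25 p [ 0.5322 -0.1408  0.1619] F [ 0.6 -0.  -1.1] T [ 0.02 -0.08 -0.05] w 0.0124 q [-0.259  0.259 -0.282  1.03   0.     1.312]
 x [ 0. -0. -1.] z [1. 0. 0.] yawz 0.01
```

```bash
python3 -m crank '[{"dp":[0.0007,0,0],"delta_rot":[0,0,0],"grip":0.0},{"dp":[0.0015,0,0],"delta_rot":[0,0,0],"grip":0.0},{"dp":[0.0015,0,0],"delta_rot":[0,0,0],"grip":0.0}]'
python3 -c "
from h import *
info()"
```

```text
time: 8.55
eef_pos: [0.5324, -0.1409, 0.1614]
ee_rot: [-0.0, 0.707, -0.0, 0.708]
wrist_force: [-2.1, 0.6, 6.8]
gripper_width: 0.14
t 8.55 p [ 0.5324 -0.1409  0.1614] F [-2.1  0.6  6.8] T [ 0.06  0.58 -0.02] w 0.012 q [-0.259  0.259 -0.283  1.027 -0.     1.312]
 x [ 0.001 -0.    -1.   ] z [1.    0.    0.001] yawz 0.01
```

Contact came at TCP z ≈ 0.1614, so the origin is about 0.126. Releasing.

```bash
python3 -m crank '[{"dp":[-0.001,0,0],"delta_rot":[0,0,0],"grip":0.085},{"dp":[-0.001,0,0],"delta_rot":[0,0,0],"grip":0.085},{"dp":[-0.001,0,0],"delta_rot":[0,0,0],"grip":0.085},{"dp":[-0.001,0,0],"delta_rot":[0,0,0],"grip":0.085}]'
python3 - <<'E'
from h import *
s=snap('side','s11')
cv2.imwrite('pics/s11c.png',cv2.resize(s['img'][85:175,225:325,::-1],None,fx=6,fy=6,interpolation=cv2.INTER_CUBIC)[:600])
s=snap('wrist','w11')
info()
E
```

```text
time: 8.95
eef_pos: [0.5321, -0.1407, 0.1612]
ee_rot: [-0.0, 0.707, 0.0, 0.707]
wrist_force: [-0.6, 0.1, 1.0]
gripper_width: 0.815
t 9.05 p [ 0.532  -0.1407  0.1612] F [-0.1 -0.2 -0.6] T [-0.01  0.01  0.02] w 0.0829 q [-0.259  0.259 -0.283  1.029  0.     1.312]
 x [-0.  0. -1.] z [ 1.  0. -0.] yawz 0.01
```

View pics/s11c.png

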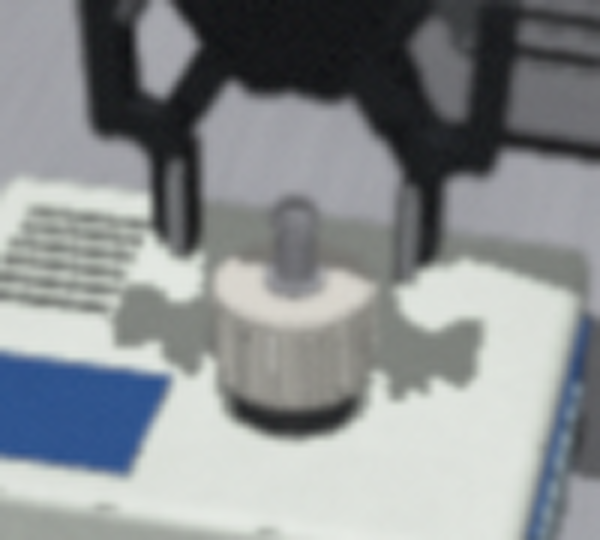

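View pics/w11.png

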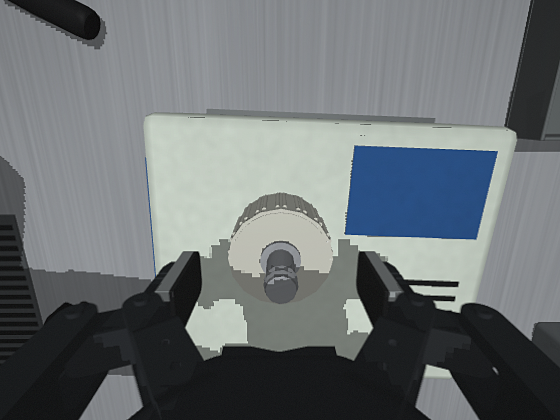

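The filter stands upright on the inlet, with the stem at (294,240) in the crop and the fingers clear. Next: turn the wrist 40° ccw for range and go down to the rim.

```bash
python3 -m crank '[{"dp":[0.005,0,0],"delta_rot":[-8,0,0],"grip":0.085},{"dp":[0.012,0,0],"delta_rot":[-16,0,0],"grip":0.085},{"dp":[0.02,0,0],"delta_rot":[-24,0,0],"grip":0.085},{"dp":[0.03,0,0],"delta_rot":[-32,0,0],"grip":0.085},{"dp":[0.037,0,0],"delta_rot":[-40,0,0],"grip":0.085}]'
python3 -c "
from h import *
snap('side')
go([.5321,-.1405,.124],40)"
```

```text
time: 9.55
eef_pos: [0.5319, -0.1407, 0.1237]
ee_rot: [-0.244, 0.664, 0.244, 0.664]
wrist_force: [-0.3, 0.1, 0.1]
gripper_width: 0.992
t 9.6 p [ 0.5312 -0.1405  0.1226] F [ 0.1  0.3 -1.7] T [-0.03 -0.03 -0.04] w 0.0848 q [-0.259  0.289 -0.337  0.947 -0.     0.603]
 x [-0.002  0.001 -1.   ] z [ 0.759  0.651 -0.001] yawz 40.63
 dp [-0.0014 -0.0006  0.0007] rot [ 0.63 -0.07 -0.1 ]
```

```bash
python3 -m crank '[{"dp":[-0.001,0,0.0],"delta_rot":[0,0,0],"grip":0.04},{"dp":[-0.001,0,0.0],"delta_rot":[0,0,0],"grip":0.04},{"dp":[-0.001,0,0.0],"delta_rot":[0,0,0],"grip":0.04},{"dp":[-0.001,0,0.0],"delta_rot":[0,0,0],"grip":0.04}]'
python3 - <<'E'
from h import *
s=snap('side','s12')
cv2.imwrite('pics/s12c.png',cv2.resize(s['img'][85:175,225:325,::-1],None,fx=6,fy=6,interpolation=cv2.INTER_CUBIC)[:600])
info()
E
```

```text
time: 10.0
eef_pos: [0.5328, -0.1408, 0.1262]
ee_rot: [-0.242, 0.664, 0.241, 0.665]
wrist_force: [-0.9, 1.3, 4.2]
gripper_width: 0.621
t 10.05 p [ 0.5328 -0.1408  0.1262] F [-0.3  1.8  5.4] T [ 0.27  0.1  -0.06] w 0.0528 q [-0.259  0.286 -0.332  0.951  0.     0.615]
 x [ 0.002 -0.    -1.   ] z [0.766 0.642 0.001] yawz 39.96
```

View pics/s12c.png

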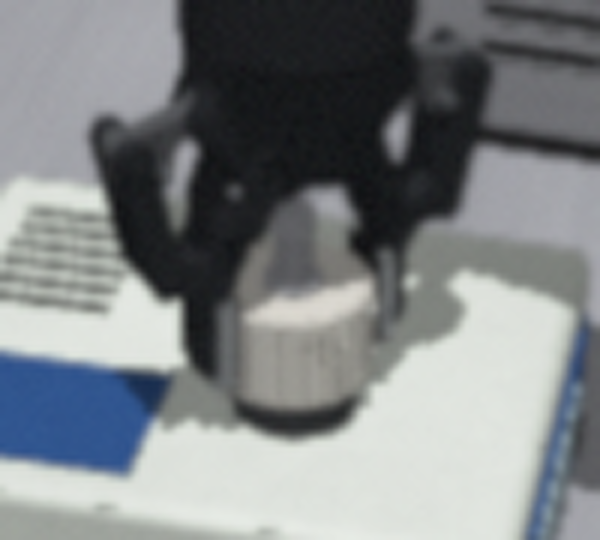

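The fingers hold the rim on both sides (opening 53 mm), pressing about 5 N. Turning back gently.

```bash
python3 -m crank '[{"dp":[0,0,0.0],"delta_rot":[-4,0,0],"grip":0.04},{"dp":[0,0,0.0],"delta_rot":[-8,0,0],"grip":0.04}]'
python3 -c "
from h import *
info()"
```

```text
time: 10.25
eef_pos: [0.5321, -0.1405, 0.1261]
ee_rot: [-0.288, 0.646, 0.288, 0.646]
wrist_force: [-3.1, 2.4, 8.0]
gripper_width: 0.622
t 10.25 p [ 0.5321 -0.1405  0.1261] F [-3.1  2.4  8. ] T [ 0.48  0.56 -0.41] w 0.0531 q [-0.259  0.286 -0.333  0.952  0.     0.473]
 x [ 0.  0. -1.] z [0.668 0.744 0.001] yawz 48.11
```

```bash
python3 -m crank '[{"dp":[0,0,0.0],"delta_rot":[-4,0,0],"grip":0.04},{"dp":[0,0,0.0],"delta_rot":[-8,0,0],"grip":0.04}]'
python3 -c "
from h import *
info()"
```

```text
time: 10.45
eef_pos: [0.5333, -0.1413, 0.1262]
ee_rot: [-0.332, 0.624, 0.331, 0.625]
wrist_force: [4.3, -2.2, 0.3]
gripper_width: 0.624
t 10.45 p [ 0.5333 -0.1413  0.1262] F [ 4.3 -2.2  0.3] T [-0.35 -0.86 -1.83] w 0.0533 q [-0.259  0.286 -0.332  0.949 -0.     0.336]
 x [ 0.003 -0.001 -1.   ] z [0.561 0.828 0.001] yawz 55.89
```

The torque rose to 1.8 N m, which looks like the back stop. I'll ease off and check the height.

```bash
python3 -m crank '[{"dp":[0,0,0.0],"delta_rot":[3,0,0],"grip":0.04},{"dp":[0.001,0,0.0],"delta_rot":[5,0,0],"grip":0.04},{"dp":[0.001,0,0.0],"delta_rot":[5,0,0],"grip":0.04}]'
python3 - <<'E'
from h import *
s=snap('side','s13')
cv2.imwrite('pics/s13c.png',cv2.resize(s['img'][115:175,235:315,::-1],None,fx=9,fy=9,interpolation=cv2.INTER_CUBIC)[:600])
info()
E
```

```text
time: 10.75
eef_pos: [0.5336, -0.1414, 0.1261]
ee_rot: [-0.305, 0.638, 0.303, 0.639]
wrist_force: [-0.4, -0.6, 8.8]
gripper_width: 0.625
t 10.8 p [ 0.5335 -0.1414  0.126 ] F [-1.2  0.5  8.7] T [-0.05  0.11 -0.02] w 0.0532 q [-0.259  0.286 -0.333  0.948 -0.001  0.423]
 x [ 0.003 -0.001 -1.   ] z [0.63  0.777 0.001] yawz 50.95
```

View pics/s13c.png

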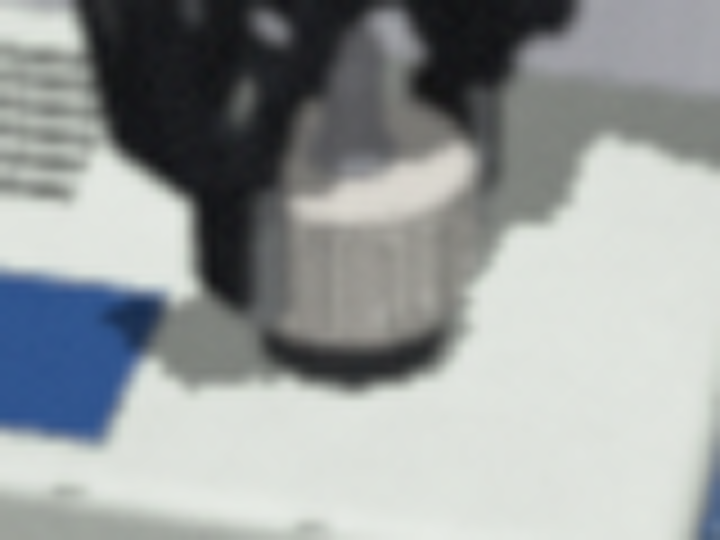

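The cap edge is at row 345, which puts the origin at about 0.126: clicked, with the back stop felt near yaw 55°. Now forwards (clockwise), following it down.

```bash
python3 -m crank '[{"dp":[0,0,0],"delta_rot":[4,0,0],"grip":0.04},{"dp":[0.0001,0,0],"delta_rot":[8,0,0],"grip":0.04},{"dp":[0.0004,0,0],"delta_rot":[12,0,0],"grip":0.04},{"dp":[0.0007,0,0],"delta_rot":[16,0,0],"grip":0.04},{"dp":[0.001,0,0],"delta_rot":[20,0,0],"grip":0.04}]'
python3 -c "
from h import *
info()"
```

```text
time: 11.3
eef_pos: [0.5344, -0.1424, 0.1256]
ee_rot: [-0.19, 0.68, 0.186, 0.683]
wrist_force: [1.0, -3.5, 10.2]
gripper_width: 0.618
t 11.3 p [ 0.5344 -0.1424  0.1256] F [ 1.  -3.5 10.2] T [-0.87 -0.01  0.22] w 0.0528 q [-0.259  0.287 -0.333  0.945 -0.003  0.774]
 x [ 0.005 -0.004 -1.   ] z [0.859 0.512 0.002] yawz 30.81
```

```bash
python3 -m crank '[{"dp":[0.0003,0,0],"delta_rot":[4,0,0],"grip":0.04},{"dp":[0.0006,0,0],"delta_rot":[8,0,0],"grip":0.04},{"dp":[0.0009,0,0],"delta_rot":[12,0,0],"grip":0.04},{"dp":[0.0012,0,0],"delta_rot":[16,0,0],"grip":0.04},{"dp":[0.0015,0,0],"delta_rot":[20,0,0],"grip":0.04}]'
python3 -c "
from h import *
info()"
```

```text
time: 11.8
eef_pos: [0.5338, -0.1428, 0.1242]
ee_rot: [-0.068, 0.703, 0.065, 0.705]
wrist_force: [-1.3, -3.6, 12.2]
gripper_width: 0.621
t 11.8 p [ 0.5338 -0.1428  0.1242] F [-1.3 -3.6 12.2] T [-1.    0.51  0.21] w 0.053 q [-0.259  0.288 -0.335  0.943 -0.004  1.123]
 x [ 0.004 -0.005 -1.   ] z [0.982 0.187 0.003] yawz 10.79
```

Sinking as expected, with low torque. Continuing.

```bash
python3 -m crank '[{"dp":[0.0003,0,0],"delta_rot":[4,0,0],"grip":0.04},{"dp":[0.0006,0,0],"delta_rot":[8,0,0],"grip":0.04},{"dp":[0.0009,0,0],"delta_rot":[12,0,0],"grip":0.04},{"dp":[0.0011,0,0],"delta_rot":[16,0,0],"grip":0.04},{"dp":[0.0011,0,0],"delta_rot":[20,0,0],"grip":0.04}]'
python3 -c "
from h import *
info()"
```

```text
time: 12.3
eef_pos: [0.5333, -0.1429, 0.1228]
ee_rot: [0.055, 0.704, -0.058, 0.706]
wrist_force: [-1.3, -3.8, 9.6]
gripper_width: 0.623
t 12.3 p [ 0.5333 -0.1429  0.1228] F [-1.3 -3.8  9.6] T [-0.96  0.42  0.13] w 0.0532 q [-0.26   0.289 -0.337  0.941 -0.004  1.472]
 x [ 0.003 -0.005 -1.   ] z [ 0.987 -0.16   0.003] yawz -9.23
```

```bash
python3 -m crank '[{"dp":[0.0002,0,0],"delta_rot":[4,0,0],"grip":0.04},{"dp":[0.0004,0,0],"delta_rot":[8,0,0],"grip":0.04},{"dp":[0.0004,0,0],"delta_rot":[12,0,0],"grip":0.04},{"dp":[0.0004,0,0],"delta_rot":[14,0,0],"grip":0.04}]'
python3 -c "
from h import *
info()"
```

```text
time: 12.7
eef_pos: [0.5331, -0.1427, 0.1224]
ee_rot: [0.141, 0.692, -0.143, 0.694]
wrist_force: [-3.3, -5.4, 12.7]
gripper_width: 0.62
t 12.7 p [ 0.5331 -0.1427  0.1224] F [-3.3 -5.4 12.7] T [-0.83  0.77  0.23] w 0.053 q [-0.259  0.289 -0.338  0.94  -0.003  1.716]
 x [ 0.002 -0.004 -1.   ] z [ 0.919 -0.394  0.004] yawz -23.18
```

The sink-versus-angle record suggests the stop was nearer yaw 48–50°, so the turn so far is about 71–79°. I'll add 5° while watching the torque.

```bash
python3 -m crank '[{"dp":[0,0,0],"delta_rot":[3,0,0],"grip":0.04},{"dp":[0,0,0],"delta_rot":[5,0,0],"grip":0.04},{"dp":[-0.0005,0,0],"delta_rot":[5,0,0],"grip":0.04}]'
python3 -c "
from h import *
info()"
```

```text
time: 13.0
eef_pos: [0.5329, -0.1426, 0.1226]
ee_rot: [0.171, 0.685, -0.173, 0.687]
wrist_force: [-1.8, -4.8, 7.3]
gripper_width: 0.62
t 13.0 p [ 0.5329 -0.1426  0.1226] F [-1.8 -4.8  7.3] T [-0.94  0.39 -0.03] w 0.0529 q [-0.259  0.289 -0.337  0.941 -0.003  1.802]
 x [ 0.002 -0.004 -1.   ] z [ 0.882 -0.471  0.004] yawz -28.12
```

Torque is still low. Release and raise clear.

```bash
python3 -m crank '[{"dp":[0,0,0],"delta_rot":[0,0,0],"grip":0.085},{"dp":[0,0,0],"delta_rot":[0,0,0],"grip":0.085},{"dp":[0,0,0],"delta_rot":[0,0,0],"grip":0.085},{"dp":[0,0,0],"delta_rot":[0,0,0],"grip":0.085}]'
python3 -m crank '[{"dp":[-0.02,0,0],"delta_rot":[0,0,0],"grip":0.085},{"dp":[-0.05,0,0],"delta_rot":[0,0,0],"grip":0.085},{"dp":[-0.1,0,0],"delta_rot":[0,0,0],"grip":0.085},{"dp":[-0.13,0,0],"delta_rot":[0,0,0],"grip":0.085},{"dp":[-0.13,0,0],"delta_rot":[0,0,0],"grip":0.085}]'
python3 - <<'E'
from h import *
s=snap('side','s14');snap('wrist','w14')
cv2.imwrite('pics/s14c.png',cv2.resize(s['img'][115:175,235:315,::-1],None,fx=9,fy=9,interpolation=cv2.INTER_CUBIC)[:600])
info()
a=np.linspace(0,2*np.pi,200)
def circ(r,z): return np.c_[.532+r*np.cos(a),-.1403+r*np.sin(a),0*a+z]
f=lambda p:((p+.5-[235,115])*9).round(0)
for o in (.1265,.123):
    b=proj(s,circ(.027,o));t=proj(s,circ(.026,o+.033))
    print(o,'bottom lowest',f(b[b[:,1].argmax()]),'top highest',f(t[t[:,1].argmin()]),'top lowest',f(t[t[:,1].argmax()]))
E
```

```text
time: 13.4
eef_pos: [0.5319, -0.1406, 0.1205]
ee_rot: [0.171, 0.686, -0.171, 0.686]
wrist_force: [0.4, 1.0, 0.9]
gripper_width: 0.991
time: 13.9
eef_pos: [0.5348, -0.1413, 0.2558]
ee_rot: [0.171, 0.683, -0.171, 0.689]
wrist_force: [0.7, -0.5, -0.0]
gripper_width: 0.995
t 14.0 p [ 0.5325 -0.1408  0.2513] F [-0.  -0.2 -0.7] T [-0.01  0.04  0.  ] w 0.0848 q [-0.258  0.212 -0.134  1.223  0.     1.801]
 x [ 0.001 -0.    -1.   ] z [ 0.883 -0.469  0.001] yawz -27.99
0.1265 bottom lowest [357. 341.] top highest [355.  89.] top lowest [359. 216.]
0.123 bottom lowest [357. 354.] top highest [354. 102.] top lowest [359. 230.]
```

View pics/s14c.png

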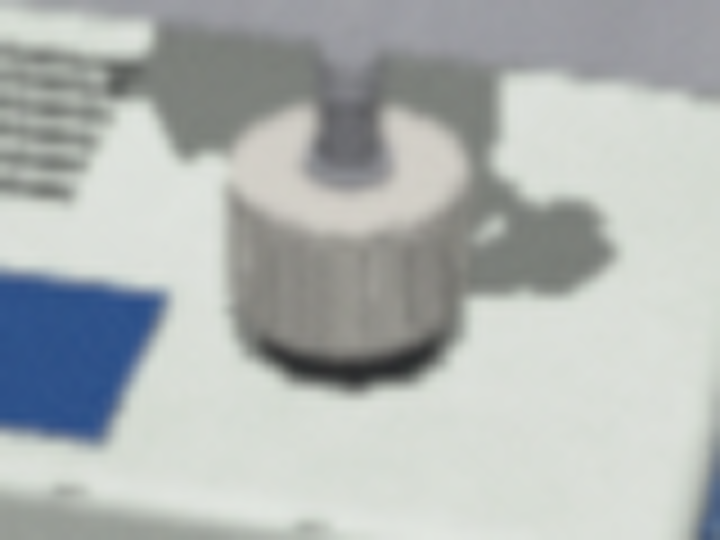

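View pics/s14.png

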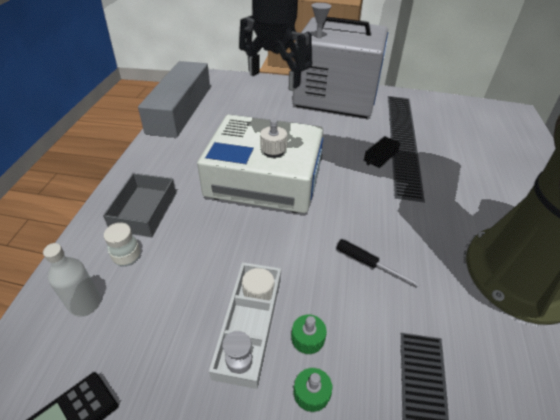

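View pics/w14.png

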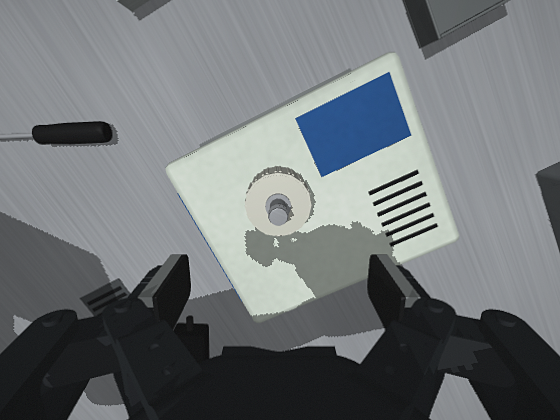

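The filter sits upright at home height: lower edge at row ≈ 358 and top edge at ≈ 103/232, against 354, 102 and 230 predicted. The blank (258,283) and horn (238,350) are undisturbed and the gripper is clear. Handing in.

```bash
python3 -c "
from h import *
print(bot.hand_in())"
```

```text
the job is handed in; nothing more can be done
None
```

I fitted the purge filter to the inlet and handed the job in at about 14 s of robot time. I lifted it out of the tray's middle pocket by the stem, stood it on the inlet and let go. I then took it by the rim, turned it backwards to the stop, eased off, turned it forwards while following it down, and released it.

- **Click:** the lugs went through the notches at once when I put it down, with the origin at about 0.126–0.127 m. The backward turn was about 16° of tool rotation and met the stop at 1.8 N m. There was no separate click or drop during that turn.
- **Forward turn:** I estimate 76–84° from the back stop, because exactly where the stop began was uncertain by about 8°. The tool sank about 3.6 mm, then levelled off, and torque stayed low.
- **Last checks:** the side view shows the filter upright, its edges within about 0.7 px of the prediction for fully home. The blank and horn are in their pockets, and the gripper is open and about 13 cm above where it released the rim.
- **Slight excess:** the downward press reached about 9 N while easing off the stop and 13 N while turning forwards. The 3–6 N suggested was for turning back, where readings ran up to about 8 N.

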